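# Re-set the guide flange of a label-roll holder in a ward medication room

### The arm

A 6-joint arm with a two-finger parallel gripper is mounted at the origin on the work surface. World frame = base frame: x ahead of the robot, y to its left, z up, the work surface at z = 0. Lengths are in m, angles in degrees, forces in N, time in s.
With the tool pointing down it reaches from about 0.25 to 0.725 m from the base axis. Payload 9.7 kg.
Tool frame: the origin (TCP) lies on the centre line of the jaws, within the pads' length; the fingertips stand 19 mm ahead of it and the grasp point (between the pads) is the TCP; z points along the fingers, y is the direction in which the jaws open and shut (so a half turn about z gives the same grasp; the last joint's range is limited). The gripper opens to 85 mm and grips with 20 to 120 N. Pads are 22 mm wide; open, the fingers measure 114 mm over their backs; the gripper's body (76 mm by 85 mm) begins 54 mm behind the grasp point. The pads swing forward as they close: fully open they stand 13 mm farther back than shut.
Start: joints at [66.692, 4.979, 10.078, 95.1, 0, 90], TCP at [0.218, 0.505, 0.25] pointing down, gripper open.
Joint ranges: [-179.16, 179.16], [-48.56, 103.87], [-65.8, 70.77], [-126.05, 130.52], [-82.76, 87.17], [-180, 180]. Speed limits (degrees/s): [127.2, 127.2, 147.25, 180, 180, 180].

### API

Orientations are given as [roll, pitch, yaw] about the fixed x, y, z axes, in that order (R = Rz(yaw) Ry(pitch) Rx(roll)).
In Python, from workcell import bot, viewer, job gives the robot as it stands.
- The arm moves only by the tool play_rows, never from a script. Its argument "commands" is a list of rows, each an object of numbers: "tx", "ty", "tz": the shift along the tool's x, y, z in cm; "ax", "ay", "az": the turn, a rotation vector about the tool's x, y, z in rad. A call has 1 to 20 rows; each row is the pose to reach, as a shift and turn from the pose commanded when the call began, along the tool's axes at that moment; what a row does not reach only later rows make up. A row lasts 1/10 s, in which the tool goes at most 50 mm and 8.59 degrees, less where a joint would pass 70% of its speed; a pose out of reach is approached as far as the arm can. A call with a gripper value outside its range is refused whole. "grip" is the finger opening in cm, from 0 to 8.54, set as the call begins (left out, the last holds). The fingers move at their own pace and stop on an object; "newtons" is the grip in N (left out, the last holds). Time passes only in rows, so rows that repeat a pose let the fingers close. It gives the time, the measured TCP pose, the force and the opening at its end, in the units of the state.
- bot.get_obs(): the state, without advancing time (a new reading comes with each control period).
- viewer.camera(name): name is "side" or "top" or "wrist"; returns a dict with "pixels" (384x512x3 uint8, red, green, blue), "depth" (384x512 float32, m along the optical axis (not along the pixel's ray), 0 where there is no reading), "fx", "fy", "cx", "cy" (pixels), "rvec" (rotation vector, rad) and "tvec" (3), from world to camera coordinates, as OpenCV has them; the wrist camera has in their place "tool_from_camera" (4x4, takes a point from camera to tool coordinates, whose origin is the TCP and whose axes are the flange's). Camera axes: x right, y down, z forward; pixel columns grow to the right and rows downward; lengths in m; the calibration is good to about 2 mm. A picture is of the moment at which its call begins: read the wrist's pose just before it.
- job.job_done(): hands the job in, once; it reports no verdict.
The state is a dict: "time": time; "q": joint angles; "qd": joint speeds; "joint_efforts": joint torques, N m; "ee_pos": TCP position; "tcp_rot": TCP orientation; "wrist_force": force on the tool from outside, world axes, zero at the start; "torque": the same for the moment, N m; "opening": finger opening in m.
Only numpy, scipy, OpenCV 4.12 (cv2) and the standard library are available. Lean on these libraries where they do the work, as an engineer would, in place of code of your own. Each camera call takes 0.05 s, during which the arm holds its last target.

### The job

The label roll on its holder has side play. Slacken the red wing screw on the blue guide flange until the flange is free, slide the flange along until it presses the roll onto the sprung orange brake disc and has pushed the disc about halfway in (4 of its 8 mm; never ram it onto its stop), and tighten the wing screw fully again there. Do not force the flange along while its screw is tight, and leave the other things on the desk where they are.

Things in the scene. Friction and masses are not known exactly. Their poses are not given: they have to be found in the camera images.
- wing (a point): middle of the red wing of the upright set screw on the hub, 120 mm above the table, 42 mm behind the flange's roll-side face. A flat upright blade: 8 mm thick along this point's x, 30 mm wide along its y, 24 mm high; it turns with the screw. Under the blade a bare 8 mm stem, 23 mm long, goes down to the hub. The wing is strong enough to slide the flange by.
- screw (a joint): turn of the wing screw in rad: 0 is fully tight (its stop); it grows as it is slackened, anticlockwise seen from above, up to 3.8. It starts tight, at 0 to 0.15. It holds until about 0.9 and is quite free beyond 1.0; tight again means under 0.35. At 0 the blade's width lies along the spindle. Turning takes about 0.15 N m, up to 0.25 N m near tight; it stays where it is left and hardly rises.
- flange: blue steel guide flange: a disc 68 mm across, 6 mm thick, then a hub collar 34 mm across, 52 mm long. Origin: on the spindle axis, 68 mm above the table, in the face that meets the roll. Its y points along the spindle to its free end (disc y 0 to 6, hub 6 to 58 mm), z up; sliding along -y brings it to the roll. It cannot turn. Slack, it slides with a steady drag of 7 N; tight, it holds 15 to 25 N.
- roll: white label roll with two blue bands, 80 mm across, 50 mm wide, on the spindle between flange and brake disc. Origin on the spindle axis in its brake-side face, y towards the flange. Loose endways (0.4 N of drag), it starts 2 to 18 mm short of the brake disc. When right, the flange presses on it with about 6 N (3 to 9 N will do), which the flange feels on top of its own drag; over 14 N is too much
- roll_face (a point): centre of the roll's flange-side face, on the spindle axis, 50 mm from its brake-side face. Behind the roll, at the grey upright, is the orange felt-faced brake disc (64 mm across) on a spring: it starts to move at 1 N, gives 1.2 N per mm, and meets a hard stop at 8 mm; 6 N is halfway. Where it stands along the spindle differs by up to 8 mm from day to day (brass adjuster nut).
- spindle_end (a point): free end of the holder's 20 mm steel spindle, on its axis, 68 mm above the table; y points outwards along the spindle, away from roll and upright. The spindle is level; the holder (base 110 x 200 mm, upright 109 mm high) stands firmly and does not move.
- spare_roll_mid (a point): middle of a spare label roll (80 mm across, 50 mm high) lying flat beside the holder; leave it alone
- carton_a: white medicine carton with an orange band, 45 x 85 x 22 mm, lying by the holder, origin under its centre; leave it alone
- carton_b: white medicine carton with a green band, 55 x 100 x 28 mm, origin under its centre; leave it alone
- pill_tray: red weekly pill tray, 110 x 160 x 22 mm, origin under its centre; leave it alone
- tablets: white tablet jar with a blue cap, 44 mm across and 78 mm high, origin under its centre; leave it alone
- med_cup: small clear medicine cup, 40 mm across and 32 mm high, origin under its centre; leave it alone

How it is judged (in metres and radians):
On the way, in this order (a step that is already met when the one before it is completed fails the run):
1. the wing screw is slackened until the flange is free (past 1.0 rad), before the flange has been shifted (under 6 mm) (value of joint screw above 1 rad and distance of flange from where it was at the start of the episode below 0.006 m), for 0.1 s.
2. with the screw slack, the flange presses the roll against its brake disc with 3 to 9 N (value of joint screw above 0.6 rad and contact force between flange and roll between 3 and 9 N), for 0.2 s.
At the end, for the whole second after the job is handed in: the wing screw is tight again (under 0.35 rad), and the flange is at rest and still presses the roll on its brake disc with 3 to 9 N (disc pushed in by about 2 to 6.5 of its 8 mm) (value of joint screw below 0.35 rad and contact force between flange and roll between 3 and 9 N and linear speed of flange below 0.005 m/s); the robot touches nothing.
It fails at once if the flange squeezes the roll with more than 14 N (brake disc rammed on its stop) (contact force between flange and roll above 14 N).
It fails at once if the flange is dragged along the spindle while its screw is still tight (value of joint screw below 0.5 rad and linear speed of flange above 0.02 m/s).
It fails at once if a bystander is shifted by more than 20 mm (distance of any of spare_roll_mid, carton_a, carton_b, pill_tray, tablets, med_cup from where it was at the start of the episode above 0.02 m).
It also fails if it takes over 54 s, if anything falls off the work surface, if the arm or the gripper's body presses on something with over 40 N, if the wrist force passes 120 N, or if a joint passes its speed limit or range.

## Working session

There is one attempt and no reset: what is moved stays moved. The work goes in short steps, Python scripts to look and compute and a tool call to move; the robot and the scene stay as the last step left them, time stands still between calls to the robot, and variables do not carry over. Pictures are saved under pics/ and viewed, and the job is handed in when it is done.

Besides the shell and the picture viewer there is one more tool, called after ">>>" as name([rows], argument=value, ...), one row to a line, values as JSON. play_rows: Moves the arm, as the interface text tells. Its arguments: {"type":"object","properties":{"commands":{"type":"array"},"grip":{"type":"number"},"newtons":{"type":"number"}},"required":["commands"]}

```bash
ls; mkdir -p pics; cat > h.py <<'E'
import numpy as np, cv2
from workcell import bot, viewer, job
def cam(n,save=None):
    c=viewer.camera(n)
    if save: cv2.imwrite('pics/'+save+'.png',c['pixels'][:,:,::-1])
    return c
def world(c,obs=None):
    # returns HxWx3 world points from depth
    d=c['depth'];h,w=d.shape
    u,v=np.meshgrid(np.arange(w),np.arange(h))
    P=np.stack([(u-c['cx'])/c['fx']*d,(v-c['cy'])/c['fy']*d,d],-1)
    R=cv2.Rodrigues(np.array(c['rvec'],float))[0];t=np.array(c['tvec']).ravel()
    return (P-t)@R
E
python3 - <<'E'
from h import *
o=bot.get_obs();print(o)
for n in('side','top','wrist'):
    c=cam(n,n+'0');print(n,{k:v for k,v in c.items() if k not in('pixels','depth')})
    np.savez('/tmp/'+n+'0.npz',**c)
E
```

```text
pics
{'time': 0.0, 'q': array([ 6.66912884e+01,  5.01096469e+00,  1.00345521e+01,  9.50982375e+01,
       -2.51051051e-03,  9.00012066e+01]), 'qd': array([-0.08738757, -0.0004421 ,  0.02933255,  0.03872597, -0.00754721,
       -0.03761164]), 'joint_efforts': array([-2.44154013e-03, -5.20398724e+01,  4.64800286e+01,  1.64280779e-02,
       -1.34488441e-04, -1.10992593e-05]), 'ee_pos': array([0.21756064, 0.50492934, 0.24958522]), 'tcp_rot': array([-1.79925350e+02,  2.51208049e-03,  1.56690085e+02]), 'wrist_force': array([-0.33412816, -0.7632762 ,  0.73273526]), 'torque': array([ 0.03965894, -0.00063948, -0.06414542]), 'opening': 0.08548067549965971}
side {'fx': 357.1135687647497, 'fy': 357.1135687647497, 'cx': 263.6657032561916, 'cy': 187.82836614796943, 'rvec': array([ 0.35442051, -2.85231996,  1.05008937]), 'tvec': array([0.53054712, 0.15420491, 0.92574566])}
top {'fx': 476.7233702906996, 'fy': 476.7233702906996, 'cx': 261.28928647837, 'cy': 186.07283286964588, 'rvec': array([ 2.10752377, -2.13836422,  0.18342041]), 'tvec': array([0.00813306, 0.55133554, 1.29514198])}
wrist {'fx': 320.00210754843215, 'fy': 320.00210754843215, 'cx': 254.0670767075459, 'cy': 192.90416412065517, 'tool_from_camera': array([[ 6.96340963e-05, -9.50084594e-01, -3.11992401e-01,
         7.97830834e-02],
       [ 9.99999687e-01,  3.12155238e-04, -7.27388894e-04,
        -6.47263595e-04],
       [ 7.88471045e-04, -3.11992253e-01,  9.50084319e-01,
        -1.23752741e-01],
       [ 0.00000000e+00,  0.00000000e+00,  0.00000000e+00,
         1.00000000e+00]])}
```

View pics/side0.png

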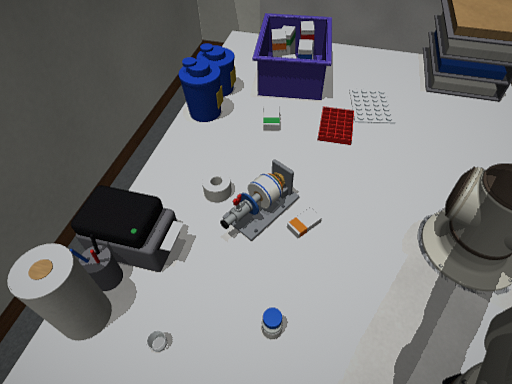

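View pics/top0.png

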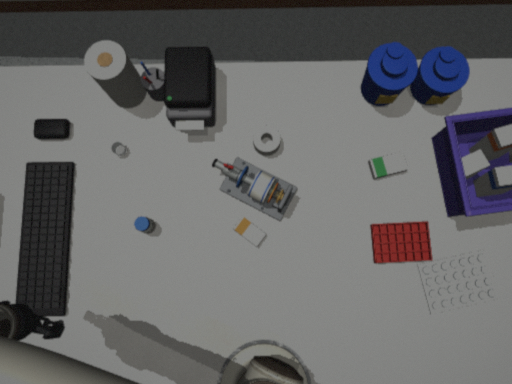

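View pics/wrist0.png

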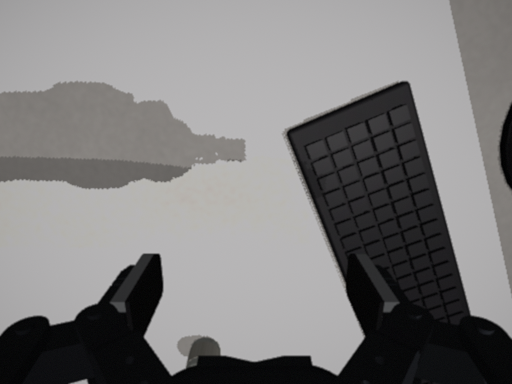

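The holder is at about (258,187) in top and (258,200) in side, with its free end pointing image-left. I'll zoom in and measure.

```bash
python3 - <<'E'
from h import *
for n,(x0,x1,y0,y1) in {'top':(200,310,120,250),'side':(190,330,150,250)}.items():
    c=dict(np.load(f'/tmp/{n}0.npz'))
    W=world(c);px=c['pixels'].astype(int)
    crop=px[y0:y1,x0:x1].astype(np.uint8)
    cv2.imwrite(f'pics/{n}0z.png',cv2.resize(crop[:,:,::-1],None,fx=5 if n=='side' else 4.6,fy=5 if n=='side' else 4.6,interpolation=cv2.INTER_NEAREST))
    hsv=cv2.cvtColor(c['pixels'],cv2.COLOR_RGB2HSV)
    H,S,V=[hsv[...,i].astype(int) for i in range(3)]
    sub=np.zeros(H.shape,bool);sub[y0:y1,x0:x1]=1
    red=sub&((H<5)|(H>174))&(S>150)&(V>60)
    blue=sub&(H>100)&(H<130)&(S>120)
    for nm,m in(('red',red),('blue',blue)):
        ys,xs=np.nonzero(m);p=W[m]
        print(n,nm,len(xs),xs.min(),xs.max(),ys.min(),ys.max(),'med',np.median(p,0).round(4),'min',p.min(0).round(3),'max',p.max(0).round(3))
    m=sub&(W[...,2]>0.03)&(W[...,2]<0.2)
    p=W[m];print('all high',p.min(0).round(3),p.max(0).round(3))
E
```

```text
top red 18 224 232 164 168 med [0.5929 0.087  0.1296] min [0.588 0.077 0.12 ] max [0.598 0.098 0.135]
top blue 45 237 247 167 185 med [0.5699 0.0548 0.0975] min [0.549 0.039 0.076] max [0.599 0.067 0.105]
all high [ 0.43  -0.084  0.03 ] [0.753 0.171 0.135]
side red 39 233 240 194 204 med [0.5912 0.0882 0.1276] min [0.587 0.076 0.117] max [0.598 0.1   0.133]
side blue 201 225 280 174 226 med [0.5587 0.0567 0.089 ] min [ 0.502 -0.025  0.016] max [0.612 0.135 0.111]
all high [ 0.479 -0.084  0.03 ] [0.729 0.139 0.134]
```

```bash
ls pics
```

```text
side0.png
side0z.png
top0.png
top0z.png
wrist0.png
```

View pics/top0z.png

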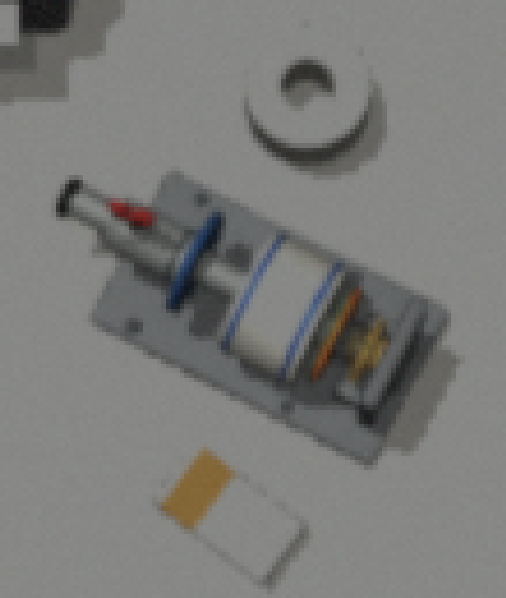

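View pics/side0z.png

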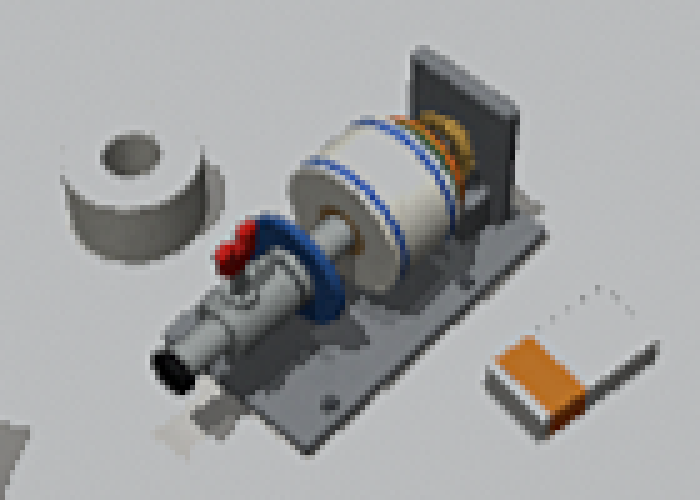

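```bash
python3 - <<'E'
from h import *
from scipy.optimize import least_squares
P={}
for n in('top','side'):
    c=dict(np.load(f'/tmp/{n}0.npz'));W=world(c);hsv=cv2.cvtColor(c['pixels'],cv2.COLOR_RGB2HSV)
    p=W.reshape(-1,3);s=hsv.reshape(-1,3).astype(int)
    # rough axis
    d=np.array([.46,.89]);d/=np.linalg.norm(d);nn=np.array([-d[1],d[0]])
    a0=np.array([.585,.09])
    t=(p[:,:2]-a0)@d;l=(p[:,:2]-a0)@nn
    roll=(t<-.07)&(t>-.125)&(abs(l)<.045)&(p[:,2]>.075)
    hub=(t<.035)&(t>-.025)&(abs(l)<.03)&(p[:,2]>.07)&(p[:,2]<.09)
    A=p[roll];B=p[hub]
    def f(x):
        dd=np.array([np.cos(x[0]),np.sin(x[0])]);m=np.array([-dd[1],dd[0]])
        g=lambda q,r:np.hypot((q[:,:2]-a0)@m-x[1],q[:,2]-.068-x[2])-r
        return np.r_[g(A,.04),g(B,.017)]
    r=least_squares(f,[np.arctan2(d[1],d[0]),0,0],loss='soft_l1',f_scale=.002)
    print(n,len(A),len(B),np.degrees(r.x[0]),r.x[1:],np.median(abs(r.fun)))
    th=r.x[0];dd=np.array([np.cos(th),np.sin(th)]);m=np.array([-dd[1],dd[0]])
    t=(p[:,:2]-a0)@dd;l=(p[:,:2]-a0)@m-r.x[1];z=p[:,2]
    H,S,V=s.T
    near=(abs(l)<.05)&(t>-.25)&(t<.1)&(z>.03)
    for nm,mk in(('red',((H<5)|(H>174))&(S>150)&(V>60)&(z>.1)),('blue',(H>100)&(H<130)&(S>120)),('black',(V<45)),('orange',(H>8)&(H<22)&(S>130)),('roll',(z>.09)&(S<60)&(V>100)&(t<-.05)&(abs(l)<.03))):
        k=near&mk;
        if k.any():print(' ',nm,k.sum(),'t',np.percentile(t[k],[3,10,25,50,75,90,97]).round(4),'l',np.median(l[k]).round(4),'z',np.median(z[k]).round(4))
    k=near&((H<5)|(H>174))&(S>150)&(V>60)&(z>.1)
    q=np.c_[t[k],l[k]];print('  red mean',q.mean(0),'extents',np.ptp(q,0)); u,sv,vt=np.linalg.svd(q-q.mean(0));print(vt[0],sv); print('  red world',p[k].mean(0))
    print('  axis pt',a0+m*r.x[1])
E
```

```text
top 529 170 61.19622114868357 [-0.00936473 -0.00088155] 0.0014782124533630758
  red 18 t [-0.008  -0.0068 -0.005   0.0011  0.0065  0.0106  0.0126] l 0.0017 z 0.1296
  blue 45 t [-0.0403 -0.04   -0.0395 -0.038  -0.0367 -0.0357 -0.0351] l 0.0061 z 0.0975
  black 65 t [-0.1785 -0.1777 -0.1765 -0.1375 -0.04    0.0495  0.0517] l 0.0099 z 0.0781
  orange 47 t [-0.1575 -0.156  -0.1444 -0.1344 -0.1329 -0.1319 -0.1315] l 0.007 z 0.0936
  roll 331 t [-0.1206 -0.1179 -0.1076 -0.0973 -0.087  -0.0808 -0.0744] l 0.0026 z 0.1037
  red mean [0.00117155 0.00129787] extents [0.02245376 0.00532677]
[-0.99537414 -0.09607459] [0.02867646 0.00694011]
  red world [0.59263325 0.0871399  0.12883232]
  axis pt [0.59320607 0.08548797]
side 584 221 61.34125514846084 [-0.00927964  0.00018913] 0.0013684754415963993
  red 39 t [-0.0097 -0.008  -0.0044  0.0008  0.0113  0.0136  0.0146] l 0.0033 z 0.1276
  blue 200 t [-0.1184 -0.1159 -0.0777 -0.0356 -0.0346 -0.034  -0.0335] l 0.0162 z 0.0891
  black 94 t [-0.1724 -0.1707 -0.1634 -0.0322  0.0526  0.0536  0.0543] l 0.0123 z 0.069
  orange 84 t [-0.1615 -0.1559 -0.1532 -0.1516 -0.1335 -0.1312 -0.0728] l 0.0104 z 0.0851
  roll 348 t [-0.1739 -0.1694 -0.1156 -0.1013 -0.0875 -0.0751 -0.0733] l 0.0069 z 0.1069
  red mean [0.00261585 0.00304391] extents [0.02549733 0.0083296 ]
[0.99291966 0.11878784] [0.05307054 0.00942389]
  red world [0.59172634 0.08930478 0.12681692]
  axis pt [0.59314281 0.08554956]
```

>>> play_rows([
  {"tx":-51.1,"ty":-23.5,"az":1.665},
  {"tx":-51.1,"ty":-23.5,"az":1.665},
  {"tx":-51.1,"ty":-23.5,"az":1.665},
  {"tx":-51.1,"ty":-23.5,"az":1.665},
  {"tx":-51.1,"ty":-23.5,"az":1.665},
  {"tx":-51.1,"ty":-23.5,"az":1.665},
  {"tx":-51.1,"ty":-23.5,"az":1.665},
  {"tx":-51.1,"ty":-23.5,"az":1.665},
  {"tx":-51.1,"ty":-23.5,"az":1.665},
  {"tx":-51.1,"ty":-23.5,"az":1.665},
  {"tx":-51.1,"ty":-23.5,"az":1.665},
  {"tx":-51.1,"ty":-23.5,"az":1.665},
  {"tx":-51.1,"ty":-23.5,"az":1.665},
  {"tx":-51.1,"ty":-23.5,"az":1.665},
  {"tx":-51.1,"ty":-23.5,"az":1.665},
  {"tx":-51.1,"ty":-23.5,"az":1.665},
], grip=4.5)

```text
invalid input at $.commands[0]: expected keys tx, ty, tz, ax, ay, az
```

```bash
cat >> h.py <<'E'
def toolR(o):
    from scipy.spatial.transform import Rotation as Ro
    return Ro.from_euler('xyz',o['tcp_rot'],degrees=True).as_matrix()
def wworld(c,o):
    d=c['depth'];h,w=d.shape
    u,v=np.meshgrid(np.arange(w),np.arange(h))
    P=np.stack([(u-c['cx'])/c['fx']*d,(v-c['cy'])/c['fy']*d,d],-1)
    T=c['tool_from_camera'];P=P@T[:3,:3].T+T[:3,3]
    return P@toolR(o).T+o['ee_pos']
TH=np.radians(61.3);D=np.array([np.cos(TH),np.sin(TH)]);N=np.array([-D[1],D[0]]);A0=np.array([.5932,.0855])
def st():
    o=bot.get_obs();d=o['ee_pos'][:2]-A0
    print('t %.1f pos'%o['time'],o['ee_pos'].round(4),'rot',o['tcp_rot'].round(2),'F',o['wrist_force'].round(2),'Fd %.2f Fn %.2f'%(o['wrist_force'][:2]@D,o['wrist_force'][:2]@N),'Tz',o['torque'].round(3),'op %.4f'%o['opening'],'s %.4f l %.4f'%(d@D,d@N),'q',o['q'].round(1))
    return o
E
python3 - <<'E'
from h import *
o=st();c=cam('wrist','w1');W=wworld(c,o)
hsv=cv2.cvtColor(c['pixels'],cv2.COLOR_RGB2HSV);H,S,V=[hsv[...,i].astype(int) for i in range(3)]
m=((H<5)|(H>174))&(S>150)&(V>60)&(W[...,2]>.1)
p=W[m];tl=np.c_[(p[:,:2]-A0)@D,(p[:,:2]-A0)@N]
print(m.sum(),p.mean(0),tl.min(0),tl.max(0),p[:,2].max())
top=p[:,2]>.125;q=tl[top];print(top.sum(),q.mean(0),q.min(0),q.max(0))
r=cv2.minAreaRect((q*1000).astype(np.float32));print(r)
bl=(H>100)&(H<130)&(S>120)&(W[...,2]>.08);b=W[bl];print('blue t',np.percentile((b[:,:2]-A0)@D,[1,10,50,90,99]), 'l',np.percentile((b[:,:2]-A0)@N,[1,50,99]))
E
```

```text
t 0.1 pos [0.2176 0.505  0.2497] rot [-179.94   -0.    156.69] F [-0.14  0.25 -0.45] Fd 0.15 Fn 0.24 Tz [-0.    -0.022 -0.075] op 0.0852 s 0.1876 l 0.5309 q [66.7  5.  10.  95.1  0.  90. ]<stdin>:6: RuntimeWarning: Mean of empty slice.
  ret = um.true_divide(
Traceback (most recent call last):
ValueError: zero-size array to reduction operation minimum which has no identity
```

View pics/w1.png

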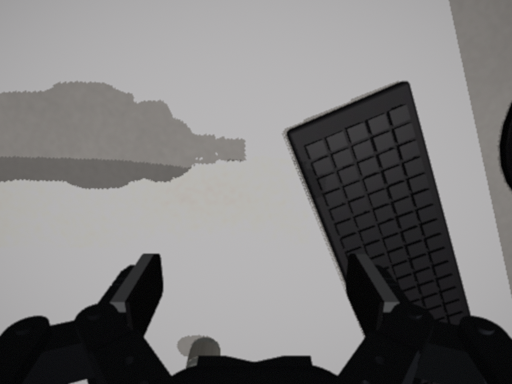

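The move was refused because every row needs all six keys.

>>> play_rows([
  {"tx":-51.1,"ty":-23.5,"tz":0,"ax":0,"ay":0,"az":1.665},
  {"tx":-51.1,"ty":-23.5,"tz":0,"ax":0,"ay":0,"az":1.665},
  {"tx":-51.1,"ty":-23.5,"tz":0,"ax":0,"ay":0,"az":1.665},
  {"tx":-51.1,"ty":-23.5,"tz":0,"ax":0,"ay":0,"az":1.665},
  {"tx":-51.1,"ty":-23.5,"tz":0,"ax":0,"ay":0,"az":1.665},
  {"tx":-51.1,"ty":-23.5,"tz":0,"ax":0,"ay":0,"az":1.665},
  {"tx":-51.1,"ty":-23.5,"tz":0,"ax":0,"ay":0,"az":1.665},
  {"tx":-51.1,"ty":-23.5,"tz":0,"ax":0,"ay":0,"az":1.665},
  {"tx":-51.1,"ty":-23.5,"tz":0,"ax":0,"ay":0,"az":1.665},
  {"tx":-51.1,"ty":-23.5,"tz":0,"ax":0,"ay":0,"az":1.665},
  {"tx":-51.1,"ty":-23.5,"tz":0,"ax":0,"ay":0,"az":1.665},
  {"tx":-51.1,"ty":-23.5,"tz":0,"ax":0,"ay":0,"az":1.665},
  {"tx":-51.1,"ty":-23.5,"tz":0,"ax":0,"ay":0,"az":1.665},
  {"tx":-51.1,"ty":-23.5,"tz":0,"ax":0,"ay":0,"az":1.665},
  {"tx":-51.1,"ty":-23.5,"tz":0,"ax":0,"ay":0,"az":1.665},
  {"tx":-51.1,"ty":-23.5,"tz":0,"ax":0,"ay":0,"az":1.665},
], grip=4.5)

```text
time: 1.8
ee_pos: [0.5933, 0.0883, 0.2507]
tcp_rot: [180.0, -0.0, 61.4]
wrist_force: [0.7, 0.6, 1.1]
opening: 0.0446
```

```bash
cat > look.py <<'E'
from h import *
import sys
o=st();c=cam('wrist',sys.argv[1]);W=wworld(c,o)
hsv=cv2.cvtColor(c['pixels'],cv2.COLOR_RGB2HSV);H,S,V=[hsv[...,i].astype(int) for i in range(3)]
m=((H<5)|(H>174))&(S>150)&(V>60)&(W[...,2]>.1)
p=W[m];tl=np.c_[(p[:,:2]-A0)@D,(p[:,:2]-A0)@N]
print(m.sum(),p.mean(0),tl.min(0),tl.max(0),p[:,2].max())
top=p[:,2]>.127;q=tl[top];print(top.sum(),q.mean(0),q.min(0),q.max(0))
r=cv2.minAreaRect((q*1000).astype(np.float32));print(r)
bl=(H>100)&(H<130)&(S>120)&(W[...,2]>.08);b=W[bl];print('blue t',np.percentile((b[:,:2]-A0)@D,[1,10,50,90,99]), 'l',np.percentile((b[:,:2]-A0)@N,[1,50,99]))
E
python3 look.py w2
```

```text
t 1.8 pos [0.5933 0.0883 0.2507] rot [ 1.7998e+02 -2.0000e-02  6.1420e+01] F [0.71 0.57 1.07] Fd 0.84 Fn -0.35 Tz [-0.004  0.058 -0.005] op 0.0446 s 0.0025 l 0.0013 q [  8.5  12.   18.   96.    0.  127. ]
290 [0.59465909 0.0876066  0.13160169] [-0.01285552 -0.00488572] [0.08214255 0.0041135 ] 0.37452056862216343
234 [ 0.00310508 -0.00025963] [-0.01285552 -0.00488572] [0.08214255 0.0041135 ]
((34.52458572387695, 1.8859233856201172), (94.90962219238281, 8.108719825744629), 3.7253494262695312)
blue t [-0.11970558 -0.11726346 -0.0361253   0.01229603  0.13677547] l [-0.12702819 -0.00197839  0.05048982]
```

View pics/w2.png

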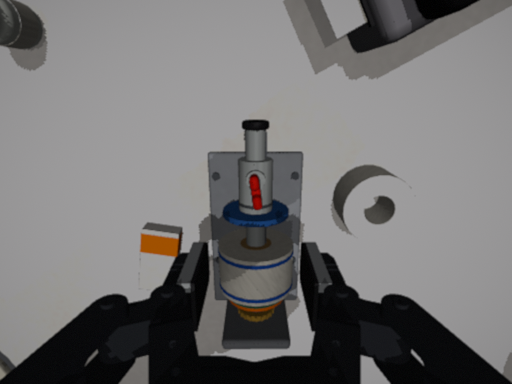

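```bash
sed -i 's/(W\[...,2\]>.1)$/(W[...,2]>.105)\&(W[...,2]<.14)/' look.py; python3 look.py w3; python3 - <<'E'
import cv2;a=cv2.imread('pics/w3.png')[110:240,190:320];cv2.imwrite('pics/w3z.png',cv2.resize(a,None,fx=4.5,fy=4.5,interpolation=0))
E
```

```text
t 1.9 pos [0.5934 0.0882 0.2507] rot [ 1.7998e+02 -3.0000e-02  6.1410e+01] F [-0.18 -0.68 -0.19] Fd -0.68 Fn -0.16 Tz [0.028 0.002 0.023] op 0.0451 s 0.0025 l 0.0012 q [  8.5  12.   18.   96.    0.  127. ]
291 [0.59432682 0.0869184  0.12908586] [-0.0129008  -0.00499813] [0.01534005 0.00477342] 0.13260426201221256
234 [ 0.00223588 -0.00027879] [-0.0129008  -0.00499813] [0.01534005 0.00477342]
((1.2836570739746094, -0.1082005500793457), (28.34876251220703, 7.4763031005859375), 7.272703647613525)
blue t [-0.11952952 -0.11715108 -0.03603293  0.01209594  0.13621495] l [-0.12747711 -0.00210639  0.05037448]
```

View pics/w3z.png

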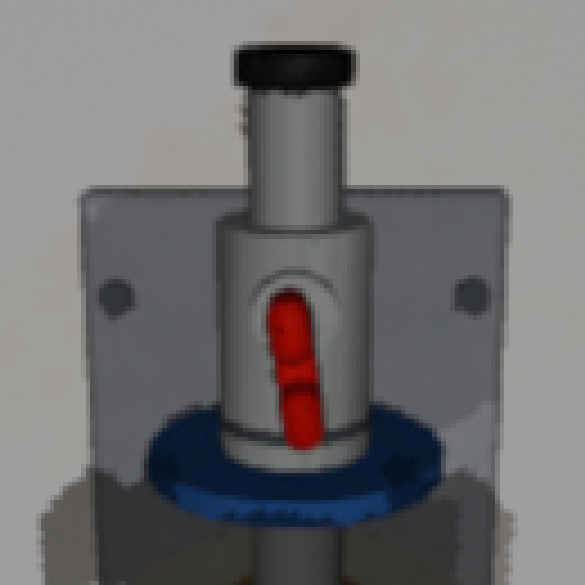

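The wing centre is at s=1.4, l=−0.1 mm and 0.13 rad on. Its top is at 0.132 m, as it should be. Next I descend over it and then grip.

>>> play_rows([
  {"tx":-0.11,"ty":0.12,"tz":3,"ax":0,"ay":0,"az":-0.127},
  {"tx":-0.11,"ty":0.12,"tz":6,"ax":0,"ay":0,"az":-0.127},
  {"tx":-0.11,"ty":0.12,"tz":8,"ax":0,"ay":0,"az":-0.127},
  {"tx":-0.11,"ty":0.12,"tz":10,"ax":0,"ay":0,"az":-0.127},
  {"tx":-0.11,"ty":0.12,"tz":11.5,"ax":0,"ay":0,"az":-0.127},
  {"tx":-0.11,"ty":0.12,"tz":12.5,"ax":0,"ay":0,"az":-0.127},
  {"tx":-0.11,"ty":0.12,"tz":12.9,"ax":0,"ay":0,"az":-0.127},
  {"tx":-0.11,"ty":0.12,"tz":12.9,"ax":0,"ay":0,"az":-0.127},
  {"tx":-0.11,"ty":0.12,"tz":12.9,"ax":0,"ay":0,"az":-0.127},
  {"tx":-0.11,"ty":0.12,"tz":12.9,"ax":0,"ay":0,"az":-0.127},
])

```text
time: 2.9
ee_pos: [0.5949, 0.0856, 0.1222]
tcp_rot: [179.9, -0.0, 68.6]
wrist_force: [1.0, -0.4, -0.2]
opening: 0.0453
```

```bash
python3 look.py w4; python3 -c "
from h import *;c=cam('side','s4');a=c['pixels'][130:260,170:330,::-1];cv2.imwrite('pics/s4z.png',cv2.resize(a,None,fx=4.5,fy=4.5,interpolation=0))"
```

```text
t 2.9 pos [0.5949 0.0856 0.1222] rot [ 1.7993e+02 -4.0000e-02  6.8570e+01] F [ 1.01 -0.4  -0.15] Fd 0.14 Fn -1.08 Tz [-0.059  0.035 -0.017] op 0.0453 s 0.0009 l -0.0014 q [  8.2  11.2   2.9  81.6  -0.  119.6]
919 [0.59494766 0.08850803 0.12949397] [-0.01315498 -0.00507696] [0.01612978 0.00503679] 0.13270628181505006
792 [ 3.57354615e-03 -4.12570319e-05] [-0.01315498 -0.00507696] [0.01612978 0.00503679]
((1.5558242797851562, -0.06074190139770508), (29.16917610168457, 7.560562610626221), 7.488310813903809)
blue t [-0.04060302 -0.03887645 -0.03520019 -0.03431776  0.013211  ] l [-0.03270307  0.0018054   0.02902191]
```

View pics/w4.png

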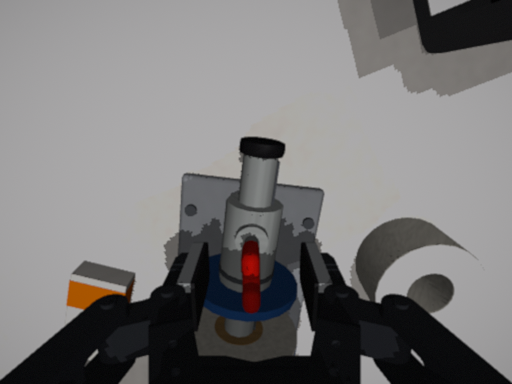

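View pics/s4z.png

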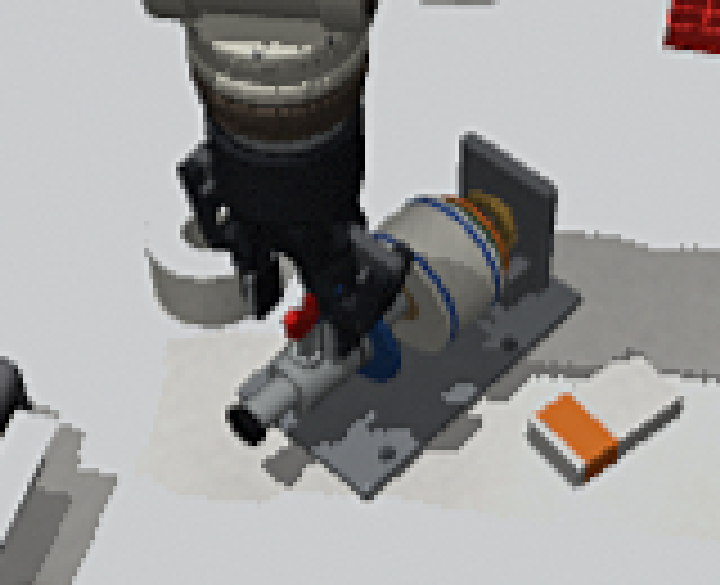

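>>> play_rows([
  {"tx":0.08,"ty":-0.12,"tz":0.1,"ax":0,"ay":0,"az":0},
  {"tx":0.08,"ty":-0.12,"tz":0.1,"ax":0,"ay":0,"az":0},
  {"tx":0.08,"ty":-0.12,"tz":0.1,"ax":0,"ay":0,"az":0},
])

```text
time: 3.3
ee_pos: [0.5936, 0.0868, 0.1203]
tcp_rot: [-180.0, 0.0, 68.6]
wrist_force: [-0.0, -0.3, 0.3]
opening: 0.0449
```

```bash
python3 -c "
from h import *
st()"
```

```text
t 3.3 pos [0.5936 0.0868 0.1203] rot [-180.      0.     68.58] F [-0.   -0.32  0.35] Fd -0.28 Fn -0.15 Tz [-0.001 -0.013 -0.058] op 0.0449 s 0.0013 l 0.0003 q [  8.3  11.2   2.6  81.4  -0.  119.7]
```

>>> play_rows([
  {"tx":0,"ty":0,"tz":0,"ax":0,"ay":0,"az":0},
  {"tx":0,"ty":0,"tz":0,"ax":0,"ay":0,"az":0},
  {"tx":0,"ty":0,"tz":0,"ax":0,"ay":0,"az":0},
  {"tx":0,"ty":0,"tz":0,"ax":0,"ay":0,"az":0},
  {"tx":0,"ty":0,"tz":0,"ax":0,"ay":0,"az":0},
  {"tx":0,"ty":0,"tz":0,"ax":0,"ay":0,"az":0},
  {"tx":0,"ty":0,"tz":0,"ax":0,"ay":0,"az":0},
  {"tx":0,"ty":0,"tz":0,"ax":0,"ay":0,"az":0},
], grip=0, newtons=60)

```text
time: 4.1
ee_pos: [0.5937, 0.0867, 0.1204]
tcp_rot: [180.0, -0.0, 68.6]
wrist_force: [-0.1, -1.2, 2.3]
opening: 0.007
```

```bash
python3 look.py w5
```

```text
t 4.1 pos [0.5937 0.0867 0.1204] rot [179.99  -0.    68.57] F [-0.15 -1.2   2.26] Fd -1.13 Fn -0.45 Tz [-0.109  0.044  0.042] op 0.0070 s 0.0013 l 0.0002 q [  8.3  11.2   2.6  81.4  -0.  119.7]
801 [0.59484587 0.0886228  0.12994077] [-0.01347098 -0.00458274] [0.01560995 0.00482939] 0.13310219182372213
732 [3.86520652e-03 7.59229293e-05] [-0.01347098 -0.00458274] [0.01560995 0.00482939]
((1.105412483215332, -0.24971961975097656), (29.156837463378906, 7.435808181762695), 7.434340953826904)
blue t [-0.04064024 -0.03946538 -0.03545396  0.01457483  0.05449411] l [-0.05473935 -0.00102675  0.04006032]
```

View pics/w5.png

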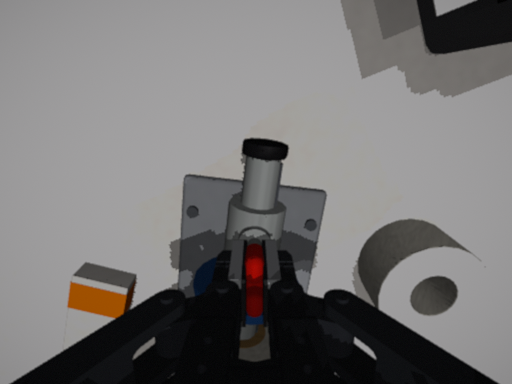

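Gripped cleanly at an opening of 7 mm with low forces. I start slackening anticlockwise.

>>> play_rows([
  {"tx":0,"ty":0,"tz":0,"ax":0,"ay":0,"az":-0.1},
  {"tx":0,"ty":0,"tz":0,"ax":0,"ay":0,"az":-0.2},
  {"tx":0,"ty":0,"tz":0,"ax":0,"ay":0,"az":-0.3},
  {"tx":0,"ty":0,"tz":0,"ax":0,"ay":0,"az":-0.4},
  {"tx":0,"ty":0,"tz":0,"ax":0,"ay":0,"az":-0.4},
])

```text
time: 4.65
ee_pos: [0.5938, 0.0867, 0.1204]
tcp_rot: [180.0, 0.0, 91.6]
wrist_force: [0.1, -0.4, 1.9]
opening: 0.0068
```

```bash
python3 look.py w6
```

```text
t 4.7 pos [0.5938 0.0867 0.1204] rot [179.98   0.    91.57] F [ 0.06 -0.42  1.94] Fd -0.34 Fn -0.26 Tz [-0.103 -0.062  0.213] op 0.0068 s 0.0013 l 0.0001 q [ 8.3 11.2  2.6 81.4 -0.  96.7]
842 [0.59388546 0.08898787 0.12969105] [-0.01157549 -0.00873475] [0.01485526 0.00905255] 0.13268311525927795
741 [0.00341267 0.00115399] [-0.01157549 -0.00873475] [0.01485526 0.00905255]
((1.2972078323364258, -0.025726318359375), (29.267440795898438, 7.42932653427124), 30.410621643066406)
blue t [-0.08086055 -0.03925672 -0.0352849  -0.01840078  0.07005681] l [-0.02699419  0.01908832  0.04003669]
```

>>> play_rows([
  {"tx":0,"ty":0,"tz":0,"ax":0,"ay":0,"az":-0.1},
  {"tx":0,"ty":0,"tz":0,"ax":0,"ay":0,"az":-0.2},
  {"tx":0,"ty":0,"tz":0,"ax":0,"ay":0,"az":-0.3},
  {"tx":0,"ty":0,"tz":0,"ax":0,"ay":0,"az":-0.4},
  {"tx":0,"ty":0,"tz":0,"ax":0,"ay":0,"az":-0.5},
  {"tx":0,"ty":0,"tz":0,"ax":0,"ay":0,"az":-0.6},
  {"tx":0,"ty":0,"tz":0,"ax":0,"ay":0,"az":-0.7},
  {"tx":0,"ty":0,"tz":0,"ax":0,"ay":0,"az":-0.8},
  {"tx":0,"ty":0,"tz":0,"ax":0,"ay":0,"az":-0.9},
  {"tx":0,"ty":0,"tz":0,"ax":0,"ay":0,"az":-1.0},
  {"tx":0,"ty":0,"tz":0,"ax":0,"ay":0,"az":-1.04},
  {"tx":0,"ty":0,"tz":0,"ax":0,"ay":0,"az":-1.04},
  {"tx":0,"ty":0,"tz":0,"ax":0,"ay":0,"az":-1.04},
])

```text
time: 6.0
ee_pos: [0.5939, 0.0868, 0.1204]
tcp_rot: [180.0, 0.0, 150.9]
wrist_force: [3.2, 0.6, 2.7]
opening: 0.0067
```

```bash
python3 look.py w7;  python3 -c "
from h import *;c=cam('side','s7');a=c['pixels'][130:260,170:330,::-1];cv2.imwrite('pics/s7z.png',cv2.resize(a,None,fx=4.5,fy=4.5,interpolation=0))
for i in range(4): st(); cam('top')"
```

```text
t 6.0 pos [0.5939 0.0868 0.1204] rot [1.7998e+02 3.0000e-02 1.5092e+02] F [3.19 0.6  2.67] Fd 2.06 Fn -2.51 Tz [ 0.005 -0.401  0.118] op 0.0067 s 0.0015 l 0.0000 q [ 8.3 11.2  2.6 81.4  0.  37.4]
950 [0.59201064 0.08707224 0.12937672] [-0.00290233 -0.01351817] [0.00425475 0.01496491] 0.13259738617370467
805 [0.00081479 0.00233828] [-0.00290233 -0.01351817] [0.0041276  0.01496491]
((0.6089682579040527, 0.7237873077392578), (28.482975006103516, 7.029206275939941), 89.98046112060547)
blue t [-0.11979893 -0.11829254 -0.07818796 -0.03503927 -0.03472119] l [-0.02587454  0.01022018  0.03711623]
t 6.1 pos [0.5939 0.0868 0.1204] rot [1.7998e+02 3.0000e-02 1.5097e+02] F [2.65 0.27 2.19] Fd 1.50 Fn -2.19 Tz [ 0.019 -0.517  0.057] op 0.0071 s 0.0015 l 0.0000 q [ 8.3 11.2  2.6 81.4  0.  37.3]
t 6.2 pos [0.5939 0.0868 0.1204] rot [1.7998e+02 3.0000e-02 1.5099e+02] F [3.81 0.73 1.4 ] Fd 2.47 Fn -2.99 Tz [ 0.091 -0.559  0.089] op 0.0069 s 0.0015 l 0.0000 q [ 8.3 11.2  2.6 81.4  0.  37.3]
t 6.2 pos [0.5939 0.0869 0.1204] rot [1.7997e+02 3.0000e-02 1.5101e+02] F [2.87 1.08 2.48] Fd 2.33 Fn -2.00 Tz [ 0.031 -0.592 -0.009] op 0.0073 s 0.0015 l 0.0000 q [ 8.3 11.2  2.6 81.4  0.  37.3]
t 6.2 pos [0.5939 0.0868 0.1204] rot [1.7998e+02 2.0000e-02 1.5103e+02] F [3.36 0.75 2.61] Fd 2.27 Fn -2.58 Tz [ 0.127 -0.679 -0.022] op 0.0070 s 0.0015 l 0.0000 q [ 8.3 11.2  2.6 81.4  0.  37.3]
```

View pics/s7z.png

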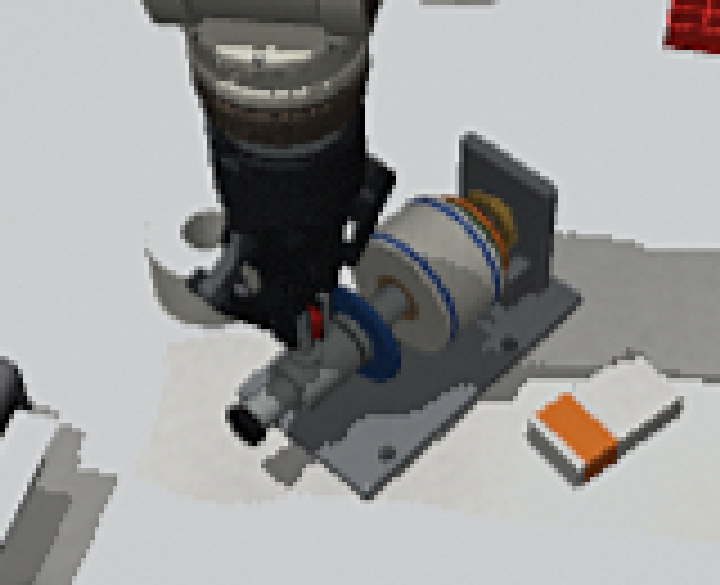

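View pics/w7.png

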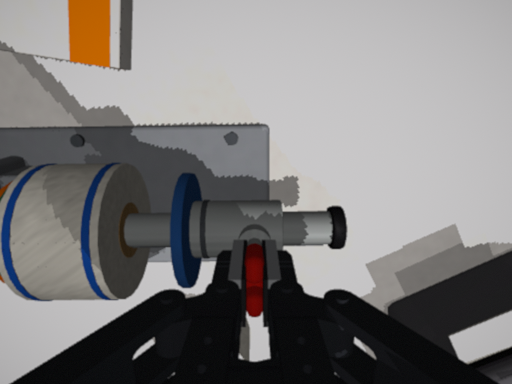

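Screw at about 1.56 rad, slack and free; the wing is gripped across the spindle. From the images the travel to brake contact should be about 40 mm. I slide 30 mm first, slowly.

>>> play_rows([
  {"tx":0,"ty":-0.1,"tz":0,"ax":0,"ay":0,"az":0},
  {"tx":0,"ty":-0.25,"tz":0,"ax":0,"ay":0,"az":0},
  {"tx":0,"ty":-0.4,"tz":0,"ax":0,"ay":0,"az":0},
  {"tx":0,"ty":-0.6,"tz":0,"ax":0,"ay":0,"az":0},
  {"tx":0,"ty":-0.8,"tz":0,"ax":0,"ay":0,"az":0},
  {"tx":0,"ty":-1.0,"tz":0,"ax":0,"ay":0,"az":0},
])

```text
time: 6.9
ee_pos: [0.5895, 0.0787, 0.1205]
tcp_rot: [179.9, 0.0, 151.1]
wrist_force: [6.3, 4.1, -0.2]
opening: 0.0071
```

```bash
python3 look.py w8; python3 -c "
from h import *
for i in range(3): st(); cam('top')"
```

```text
t 6.9 pos [0.5895 0.0787 0.1205] rot [1.7988e+02 4.0000e-02 1.5108e+02] F [ 6.3   4.14 -0.19] Fd 6.66 Fn -3.54 Tz [ 0.846 -1.24   0.014] op 0.0071 s -0.0078 l -0.0000 q [ 7.6 10.4  1.7 81.2  0.1 36.5]
951 [0.58776613 0.07889192 0.12938877] [-0.01182595 -0.01428741] [-0.00475775  0.01485181] 0.13254131177648132
810 [-0.00838528  0.00219833] [-0.01182595 -0.01428741] [-0.00475775  0.01485181]
((-8.429973602294922, 0.28133392333984375), (29.137643814086914, 6.997153282165527), 89.14657592773438)
blue t [-0.1197528  -0.11831783 -0.07814445 -0.04416917 -0.04379819] l [-0.02590733  0.01014818  0.03693191]
t 7.0 pos [0.5893 0.0785 0.1205] rot [1.7989e+02 4.0000e-02 1.5108e+02] F [7.06 3.53 0.92] Fd 6.49 Fn -4.50 Tz [ 0.688 -1.237  0.071] op 0.0073 s -0.0080 l -0.0000 q [ 7.6 10.4  1.7 81.2  0.1 36.5]
t 7.0 pos [0.5894 0.0785 0.1205] rot [1.7990e+02 4.0000e-02 1.5107e+02] F [6.15 4.36 1.  ] Fd 6.78 Fn -3.30 Tz [ 0.561 -1.088  0.036] op 0.0070 s -0.0080 l -0.0000 q [ 7.6 10.4  1.7 81.2  0.1 36.5]
t 7.0 pos [0.5894 0.0785 0.1205] rot [1.7991e+02 4.0000e-02 1.5107e+02] F [5.39 2.97 0.72] Fd 5.20 Fn -3.30 Tz [ 0.545 -1.102  0.032] op 0.0072 s -0.0080 l -0.0000 q [ 7.6 10.4  1.7 81.2  0.1 36.5]
```

>>> play_rows([
  {"tx":0,"ty":-0.15,"tz":0,"ax":0,"ay":0,"az":0},
  {"tx":0,"ty":-0.35,"tz":0,"ax":0,"ay":0,"az":0},
  {"tx":0,"ty":-0.55,"tz":0,"ax":0,"ay":0,"az":0},
  {"tx":0,"ty":-0.75,"tz":0,"ax":0,"ay":0,"az":0},
  {"tx":0,"ty":-0.95,"tz":0,"ax":0,"ay":0,"az":0},
  {"tx":0,"ty":-1.15,"tz":0,"ax":0,"ay":0,"az":0},
  {"tx":0,"ty":-1.35,"tz":0,"ax":0,"ay":0,"az":0},
  {"tx":0,"ty":-1.55,"tz":0,"ax":0,"ay":0,"az":0},
  {"tx":0,"ty":-1.7,"tz":0,"ax":0,"ay":0,"az":0},
  {"tx":0,"ty":-1.85,"tz":0,"ax":0,"ay":0,"az":0},
  {"tx":0,"ty":-2.0,"tz":0,"ax":0,"ay":0,"az":0},
])

```text
time: 8.2
ee_pos: [0.58, 0.0611, 0.1205]
tcp_rot: [179.9, 0.1, 151.1]
wrist_force: [7.7, 4.5, 0.2]
opening: 0.007
```

```bash
python3 look.py w9; python3 -c "
from h import *
c=cam('side','s9');a=c['pixels'][130:260,170:330,::-1];cv2.imwrite('pics/s9z.png',cv2.resize(a,None,fx=4.5,fy=4.5,interpolation=0))
for i in range(3): st(); c=cam('top','t9')
a=c['pixels'][120:250,200:310,::-1];cv2.imwrite('pics/t9z.png',cv2.resize(a,None,fx=4.5,fy=4.5,interpolation=0))
"
```

```text
t 8.2 pos [0.58   0.0611 0.1205] rot [1.7988e+02 6.0000e-02 1.5108e+02] F [7.73 4.53 0.25] Fd 7.69 Fn -4.60 Tz [ 0.713 -1.429  0.038] op 0.0070 s -0.0277 l -0.0001 q [ 6.   8.8 -0.1 81.   0.1 34.9]
956 [0.57844332 0.06120736 0.12938769] [-0.03182323 -0.01455154] [-0.02472856  0.01466035] 0.1326520965821381
816 [-0.02836295  0.00171411] [-0.03182323 -0.01455154] [-0.02472856  0.01466035]
((-28.341720581054688, 0.058760643005371094), (29.231489181518555, 7.0125861167907715), 89.44108581542969)
blue t [-0.11972897 -0.11827089 -0.07004156 -0.06414419 -0.06275872] l [-0.02567812  0.01030683  0.0370718 ]
t 8.3 pos [0.5799 0.0609 0.1205] rot [1.7990e+02 6.0000e-02 1.5107e+02] F [7.04 2.02 0.29] Fd 5.15 Fn -5.21 Tz [ 0.579 -1.316  0.068] op 0.0070 s -0.0280 l -0.0001 q [ 6.   8.8 -0.1 81.   0.1 34.9]
t 8.3 pos [0.5799 0.0609 0.1204] rot [1.7990e+02 6.0000e-02 1.5107e+02] F [7.76 2.92 1.14] Fd 6.29 Fn -5.41 Tz [ 0.462 -1.355  0.021] op 0.0071 s -0.0280 l -0.0001 q [ 6.   8.8 -0.1 81.   0.  34.9]
t 8.4 pos [0.5799 0.0609 0.1205] rot [1.7990e+02 6.0000e-02 1.5107e+02] F [6.66 3.11 0.86] Fd 5.93 Fn -4.35 Tz [ 0.496 -1.316  0.009] op 0.0072 s -0.0279 l -0.0001 q [ 6.   8.8 -0.1 81.   0.  34.9]
```

View pics/s9z.png

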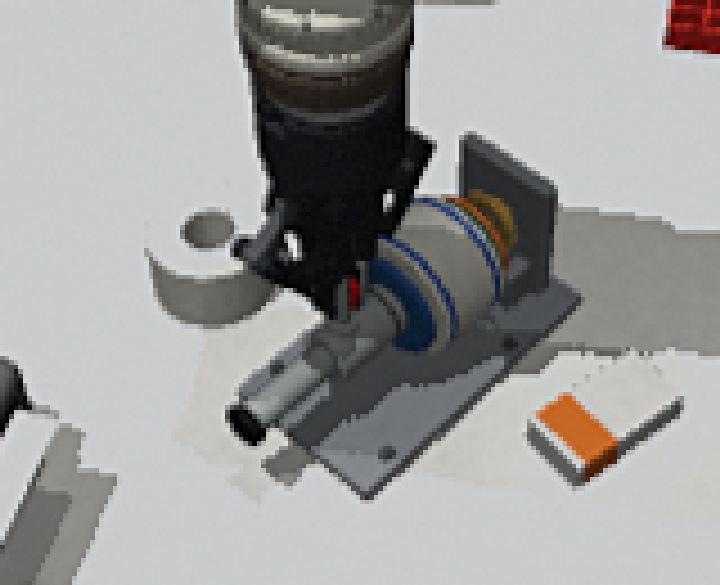

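View pics/t9z.png

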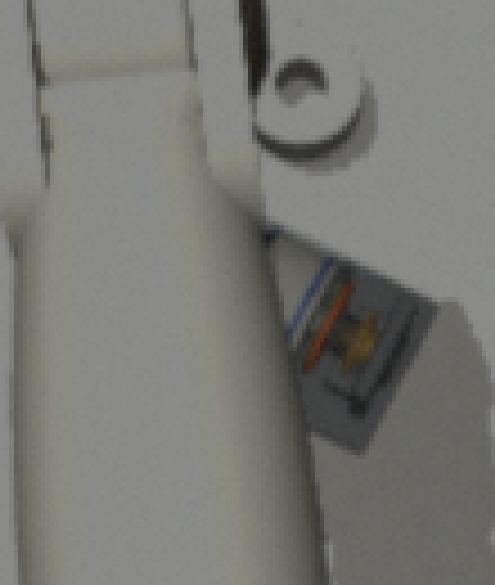

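View pics/w9.png

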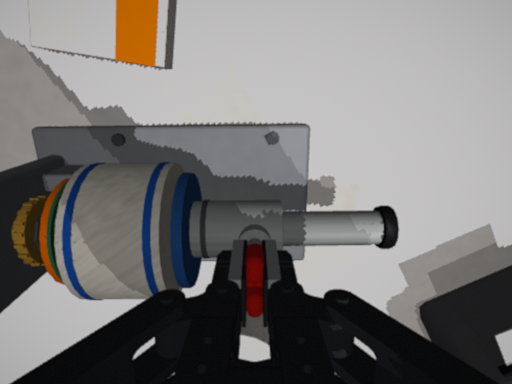

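```bash
cat > meas.py <<'E'
from h import *
import sys
n=int(sys.argv[1]);F=[];s=[]
for i in range(n):
    o=bot.get_obs();F.append([o['wrist_force'][:2]@D,o['wrist_force'][:2]@N]);s.append((o['ee_pos'][:2]-A0)@D)
    if i==n-1:
        W=wworld(c:=cam('wrist',sys.argv[2]),o)
    else: c=cam('wrist')
F=np.array(F);print('t %.2f'%o['time'],'Fd',F.mean(0).round(2),'+-',(F.std(0)/n**.5).round(2),'s mm',1000*np.mean(s),o['tcp_rot'].round(2),'Tz',o['torque'].round(2),'z',o['ee_pos'][2])
hsv=cv2.cvtColor(c['pixels'],cv2.COLOR_RGB2HSV);H,S,V=[hsv[...,i].astype(int) for i in range(3)]
t=(W[...,:2]-A0)@D;l=(W[...,:2]-A0)@N;z=W[...,2]
for nm,k in (('bl',(H>100)&(H<130)&(S>120)),('or',(H>5)&(H<14)&(S>150))):
    k=k&(abs(l)<.03)&(z>.075)&(z<.115)&(t<-.03)&(t>-.2)
    if k.sum(): print(nm,k.sum(),np.histogram(t[k]*1000,bins=np.arange(-150,-40,2))[0],np.percentile(t[k],[2,50,98]).round(4))
E
python3 meas.py 6 w10
```

```text
t 8.70 Fd [ 5.62 -4.62] +- [0.27 0.16] s mm -27.940257963446093 [1.7991e+02 6.0000e-02 1.5107e+02] Tz [ 0.45 -1.31  0.08] z 0.12046397408642978
bl 3376 [   0    0    0    0    0    0    0    0    0    0    0    0    0    0
   14  359  393   20    0    0    0    0    0    0    0    0    0    0
    0    0    0    0    0    2  360  367    5    1    9   40  370  387
 1034   15    0    0    0    0    0    0    0    0    0    0] [-0.1195 -0.0693 -0.0641]
or 543 [ 22   0   0   0   0   0  50 325 124   1   0   0   0   0   0   0   0   0
   0   0   0   0   0   0   0   0   0   0   0   0   0   0   0   0   0   0
   0   0   0   0   0   0   0   0   0   0   0   0   0   0   0   0   0   0] [-0.1506 -0.1348 -0.1329]
```

>>> play_rows([
  {"tx":0,"ty":-0.1,"tz":0,"ax":0,"ay":0,"az":0},
  {"tx":0,"ty":-0.2,"tz":0,"ax":0,"ay":0,"az":0},
  {"tx":0,"ty":-0.3,"tz":0,"ax":0,"ay":0,"az":0},
  {"tx":0,"ty":-0.4,"tz":0,"ax":0,"ay":0,"az":0},
  {"tx":0,"ty":-0.5,"tz":0,"ax":0,"ay":0,"az":0},
  {"tx":0,"ty":-0.6,"tz":0,"ax":0,"ay":0,"az":0},
  {"tx":0,"ty":-0.7,"tz":0,"ax":0,"ay":0,"az":0},
  {"tx":0,"ty":-0.8,"tz":0,"ax":0,"ay":0,"az":0},
])

```text
time: 9.55
ee_pos: [0.5762, 0.0542, 0.1205]
tcp_rot: [179.9, 0.1, 151.1]
wrist_force: [8.2, 4.6, -0.1]
opening: 0.007
```

```bash
python3 meas.py 6 w11
```

```text
t 9.80 Fd [ 7.11 -5.16] +- [0.27 0.15] s mm -35.76121802262291 [1.7989e+02 7.0000e-02 1.5108e+02] Tz [ 0.61 -1.44  0.02] z 0.12044880111840127
bl 3381 [  0   0   0   0   0   0   0   0   0   0   0   0  53 402 323   5   0   0
   0   0   0   0   0   0   0   0   0   0   0   0   0  36 394 299   0  24
 365 399 997  84   0   0   0   0   0   0   0   0   0   0   0   0   0   0] [-0.1239 -0.0771 -0.072 ]
or 396 [  6   1   0   0   0   0  34 279  66   0   0   0   0   0   0   0   0   0
   0   0   0   0   0   0   0   0   0   0   0   0   0   0   0   0   0   0
   0   0   0   0   0   0   0   0   0   0   0   0   0   0   0   0   0   0] [-0.1502 -0.135  -0.1332]
```

View pics/w11.png

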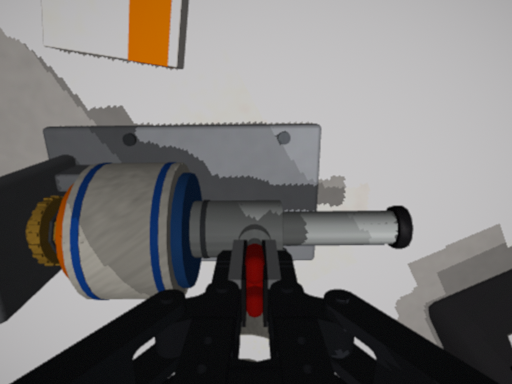

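The roll now moves with the flange, and about 3 mm of gap to the brake remains. I advance in small steps from here, watching the force.

>>> play_rows([
  {"tx":0,"ty":-0.05,"tz":0,"ax":0,"ay":0,"az":0},
  {"tx":0,"ty":-0.1,"tz":0,"ax":0,"ay":0,"az":0},
  {"tx":0,"ty":-0.15,"tz":0,"ax":0,"ay":0,"az":0},
  {"tx":0,"ty":-0.2,"tz":0,"ax":0,"ay":0,"az":0},
  {"tx":0,"ty":-0.25,"tz":0,"ax":0,"ay":0,"az":0},
  {"tx":0,"ty":-0.3,"tz":0,"ax":0,"ay":0,"az":0},
])

```text
time: 10.45
ee_pos: [0.5748, 0.0516, 0.1205]
tcp_rot: [179.9, 0.1, 151.1]
wrist_force: [8.1, 5.9, 0.6]
opening: 0.0074
```

```bash
python3 meas.py 6 w12
```

```text
t 10.70 Fd [ 7.99 -5.03] +- [0.3  0.25] s mm -38.568419423037845 [1.7986e+02 7.0000e-02 1.5108e+02] Tz [ 0.77 -1.59  0.  ] z 0.12048665785071497
bl 3369 [  0   0   0   0   0   0   0   0   0   0   0 173 429 176   0   0   0   0
   0   0   0   0   0   0   0   0   0   0   0   0 177 397 151   0 153 387
 398 928   0   0   0   0   0   0   0   0   0   0   0   0   0   0   0   0] [-0.1266 -0.0798 -0.0748]
or 56 [ 5  4  0  0  0  0 25  8  0  0  0  0  0  0  0  0  0  0  0  0  0  0  0  0
  0  0  0  0  0  0  0  0  0  0  0  0  0  0  0  0  0  0  0  0  0  0  0  0
  0  0  0  0  0  0] [-0.1525 -0.1364 -0.1356]
```

>>> play_rows([
  {"tx":0,"ty":-0.05,"tz":0,"ax":0,"ay":0,"az":0},
  {"tx":0,"ty":-0.1,"tz":0,"ax":0,"ay":0,"az":0},
  {"tx":0,"ty":-0.15,"tz":0,"ax":0,"ay":0,"az":0},
])

```text
time: 11.05
ee_pos: [0.5742, 0.0505, 0.1205]
tcp_rot: [179.8, 0.1, 151.1]
wrist_force: [9.4, 6.8, -0.4]
opening: 0.0073
```

```bash
python3 meas.py 10 w13
```

```text
t 11.50 Fd [ 9.45 -5.18] +- [0.15 0.13] s mm -39.815008179290494 [1.7984e+02 8.0000e-02 1.5109e+02] Tz [ 1.07 -1.68 -0.  ] z 0.12049643663811388
bl 3364 [  0   0   0   0   0   0   0   0   0   0  17 422 335   4   0   0   0   0
   0   0   0   0   0   0   0   0   0   0   0  21 375 316   0  23 377 390
 952 132   0   0   0   0   0   0   0   0   0   0   0   0   0   0   0   0] [-0.1277 -0.0811 -0.0759]
or 67 [22  0  0  0  0  2 22  0  0  0  0  0  0  0  0  0  0  0  0  0  0  0  0  0
  0  0  0  0  0  0  0  0  0  0  0  0  0  0  0  0  0  0  0  0  0  0  0  0
  0  0  0  0  1  0] [-0.1524 -0.1494 -0.1368]
```

>>> play_rows([
  {"tx":0,"ty":-0.05,"tz":0,"ax":0,"ay":0,"az":0},
  {"tx":0,"ty":-0.1,"tz":0,"ax":0,"ay":0,"az":0},
  {"tx":0,"ty":-0.15,"tz":0,"ax":0,"ay":0,"az":0},
  {"tx":0,"ty":-0.2,"tz":0,"ax":0,"ay":0,"az":0},
])

```text
time: 11.95
ee_pos: [0.5734, 0.049, 0.1205]
tcp_rot: [179.8, 0.1, 151.1]
wrist_force: [10.2, 7.2, -1.0]
opening: 0.0067
```

```bash
python3 meas.py 10 w14
```

```text
t 12.40 Fd [11.12 -5.41] +- [0.09 0.12] s mm -41.49491600488645 [1.798e+02 8.000e-02 1.511e+02] Tz [ 1.31 -1.91  0.01] z 0.12050917929873026
bl 3340 [  0   0   0   0   0   0   0   0   0   3 334 401  41   0   0   0   0   0
   0   0   0   0   0   0   0   0   0   0   0 315 373  15   0 314 393 519
 632   0   0   0   0   0   0   0   0   0   0   0   0   0   0   0   0   0] [-0.1293 -0.0827 -0.0776]
or 50 [ 1  0  0  0  0 22  0  0  0  0  0  0  0  0  0  0  0  0  0  0  0  0  0  0
  0  0  0  0  0  0  0  0  0  0  0  0  0  0  0  0  0  0  0  0  0  0  0  0
  0  0  0  0  0  0] [-0.1527 -0.1502 -0.1385]
```

>>> play_rows([
  {"tx":0,"ty":-0.05,"tz":0,"ax":0,"ay":0,"az":0},
  {"tx":0,"ty":-0.11,"tz":0,"ax":0,"ay":0,"az":0},
  {"tx":0,"ty":-0.11,"tz":0,"ax":0,"ay":0,"az":0},
])

```text
time: 12.75
ee_pos: [0.573, 0.0482, 0.1205]
tcp_rot: [179.8, 0.1, 151.1]
wrist_force: [10.2, 7.7, -1.6]
opening: 0.007
```

```bash
python3 meas.py 10 w15
```

```text
t 13.20 Fd [12.26 -5.54] +- [0.14 0.09] s mm -42.42119635229525 [1.7978e+02 8.0000e-02 1.5111e+02] Tz [ 1.48 -1.98 -0.01] z 0.12054097551236252
bl 3343 [  0   0   0   0   0   0   0   0   0 100 409 274   0   0   0   0   0   0
   0   0   0   0   0   0   0   0   0   0  89 390 229   0  97 384 398 973
   0   0   0   0   0   0   0   0   0   0   0   0   0   0   0   0   0   0] [-0.1302 -0.0835 -0.0785]
or 55 [ 0  0  0  0  5 15  0  0  0  0  0  0  0  0  0  0  0  0  0  0  0  0  0  0
  0  0  0  0  0  0  0  0  0  0  0  0  0  0  0  0  0  0  0  0  0  0  0  0
  0  0  0  0  0  0] [-0.1528 -0.151  -0.1393]
```

Contact is about 5.2 N: 12.3 measured less 7 of drag, with a slope of 1.2 N/mm as expected. Now I tighten clockwise.

>>> play_rows([
  {"tx":0,"ty":0,"tz":0,"ax":0,"ay":0,"az":0.08},
  {"tx":0,"ty":0,"tz":0,"ax":0,"ay":0,"az":0.16},
  {"tx":0,"ty":0,"tz":0,"ax":0,"ay":0,"az":0.24},
  {"tx":0,"ty":0,"tz":0,"ax":0,"ay":0,"az":0.32},
  {"tx":0,"ty":0,"tz":0,"ax":0,"ay":0,"az":0.4},
  {"tx":0,"ty":0,"tz":0,"ax":0,"ay":0,"az":0.48},
  {"tx":0,"ty":0,"tz":0,"ax":0,"ay":0,"az":0.56},
  {"tx":0,"ty":0,"tz":0,"ax":0,"ay":0,"az":0.56},
])

```text
time: 14.05
ee_pos: [0.5729, 0.0481, 0.1205]
tcp_rot: [179.8, -0.1, 118.9]
wrist_force: [10.1, 7.6, -1.3]
opening: 0.0069
```

```bash
python3 meas.py 6 w16; python3 look.py w16b
```

```text
t 14.30 Fd [11.65 -5.08] +- [0.09 0.11] s mm -42.534402402545 [ 1.7978e+02 -5.0000e-02  1.1901e+02] Tz [ 1.46 -1.86 -0.16] z 0.12052259171344164
bl 2241 [   0    0    0    0    0    0    0    0    1   42  159   81    0    0
    0    0    0    0    0    0    0    0    0    0    0    0    0    0
   45  158   91    0   66  242  242 1103   11    0    0    0    0    0
    0    0    0    0    0    0    0    0    0    0    0    0] [-0.13   -0.08   -0.0782]
t 14.3 pos [0.5729 0.0481 0.1205] rot [ 1.7978e+02 -5.0000e-02  1.1901e+02] F [10.    7.82 -1.74] Fd 11.67 Fn -5.02 Tz [ 1.381 -1.919 -0.162] op 0.0071 s -0.0426 l -0.0002 q [ 4.7  7.6 -1.4 80.8  0.1 65.7]
1000 [0.57180085 0.0500217  0.12898524] [-0.05147127 -0.01231898] [-0.03260895  0.01283432] 0.13277963674090434
791 [-0.04152652  0.00163382] [-0.05147127 -0.01231898] [-0.03260895  0.01283432]
((-42.3974723815918, -0.23909378051757812), (29.232112884521484, 7.453995704650879), 58.44758987426758)
blue t [-0.1303718  -0.12822117 -0.0811509  -0.07847342 -0.0525157 ] l [-0.00883504  0.01639015  0.03707654]
```

>>> play_rows([
  {"tx":0,"ty":0,"tz":0,"ax":0,"ay":0,"az":0.07},
  {"tx":0,"ty":0,"tz":0,"ax":0,"ay":0,"az":0.14},
  {"tx":0,"ty":0,"tz":0,"ax":0,"ay":0,"az":0.21},
  {"tx":0,"ty":0,"tz":0,"ax":0,"ay":0,"az":0.28},
  {"tx":0,"ty":0,"tz":0,"ax":0,"ay":0,"az":0.34},
  {"tx":0,"ty":0,"tz":0,"ax":0,"ay":0,"az":0.4},
  {"tx":0,"ty":0,"tz":0,"ax":0,"ay":0,"az":0.46},
  {"tx":0,"ty":0,"tz":0,"ax":0,"ay":0,"az":0.52},
  {"tx":0,"ty":0,"tz":0,"ax":0,"ay":0,"az":0.58},
  {"tx":0,"ty":0,"tz":0,"ax":0,"ay":0,"az":0.64},
  {"tx":0,"ty":0,"tz":0,"ax":0,"ay":0,"az":0.7},
  {"tx":0,"ty":0,"tz":0,"ax":0,"ay":0,"az":0.76},
  {"tx":0,"ty":0,"tz":0,"ax":0,"ay":0,"az":0.82},
  {"tx":0,"ty":0,"tz":0,"ax":0,"ay":0,"az":0.88},
  {"tx":0,"ty":0,"tz":0,"ax":0,"ay":0,"az":0.94},
  {"tx":0,"ty":0,"tz":0,"ax":0,"ay":0,"az":0.99},
  {"tx":0,"ty":0,"tz":0,"ax":0,"ay":0,"az":0.99},
  {"tx":0,"ty":0,"tz":0,"ax":0,"ay":0,"az":0.99},
])

```text
time: 16.2
ee_pos: [0.5727, 0.0481, 0.1205]
tcp_rot: [179.9, -0.2, 62.3]
wrist_force: [8.9, 7.4, -0.4]
opening: 0.0068
```

```bash
python3 meas.py 6 w17; python3 look.py w17b
```

```text
t 16.45 Fd [11.08 -3.98] +- [0.11 0.2 ] s mm -42.614093101929676 [179.94  -0.2   62.3 ] Tz [ 1.42 -1.66 -0.08] z 0.12049564620626765
bl 309 [ 0  0  0  0  0  0  0  0  0  0  0  0  0  0  0  0  0  0  0  0  0  0  0  0
  0  0  0  0 16 88 47  2 11 55 46 43  1  0  0  0  0  0  0  0  0  0  0  0
  0  0  0  0  0  0] [-0.0925 -0.0849 -0.0786]
t 16.5 pos [0.5727 0.0481 0.1205] rot [179.94  -0.2   62.3 ] F [ 9.28  6.86 -1.56] Fd 10.48 Fn -4.84 Tz [ 1.353 -1.781 -0.069] op 0.0072 s -0.0426 l -0.0000 q [ 4.700e+00  7.600e+00 -1.400e+00  8.080e+01  1.000e-01  1.224e+02]
838 [0.57438522 0.05013898 0.12981206] [-0.05685822 -0.00402816] [-0.02728922  0.00344816] 0.13262789361411934
754 [-0.03986056 -0.00049882] [-0.05685822 -0.00401458] [-0.02728922  0.00344816]
((-42.070560455322266, -0.42102766036987305), (29.54214096069336, 7.4439311027526855), 0.8455225229263306)
blue t [-0.09242636 -0.09134416 -0.08160795 -0.03099074 -0.02555627] l [-0.03602506 -0.00130591  0.02996938]
```

View pics/w17b.png

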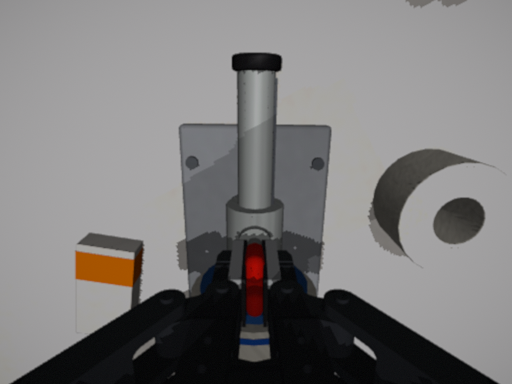

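The wing is tight (blade 0.8° off the spindle, about 0.015 rad) and the flange has not moved. Release and back off.

>>> play_rows([
  {"tx":0,"ty":0,"tz":0,"ax":0,"ay":0,"az":0},
  {"tx":0,"ty":0,"tz":0,"ax":0,"ay":0,"az":0},
  {"tx":0,"ty":0,"tz":0,"ax":0,"ay":0,"az":0},
  {"tx":0,"ty":0,"tz":0,"ax":0,"ay":0,"az":0},
  {"tx":0,"ty":0,"tz":0,"ax":0,"ay":0,"az":0},
  {"tx":0,"ty":0,"tz":0,"ax":0,"ay":0,"az":0},
], grip=4.5)

```text
time: 17.15
ee_pos: [0.5715, 0.0468, 0.1202]
tcp_rot: [-180.0, 0.0, 62.3]
wrist_force: [-0.1, 0.6, -0.1]
opening: 0.0449
```

```bash
python3 meas.py 3 w18; python3 look.py w18b
```

```text
t 17.25 Fd [0.18 0.  ] +- [0.46 0.16] s mm -44.36973987371488 [-180.      0.     62.27] Tz [-0.    0.03 -0.01] z 0.12029865233874878
bl 2982 [   0    0    0    0    0    0    0    0    0    0    0    0    0    0
    0    0    0    0    0    0    0    0    0    0    0    0    0    0
   62  312  183    3   47  261  309 1692   80    0    0    0    0    0
    0    0    0    0    3   17    6    3    3    1    0    0] [-0.092  -0.0792 -0.0778]
t 17.3 pos [0.5716 0.0468 0.1203] rot [-180.      0.     62.27] F [-1.16  0.16  0.04] Fd -0.42 Fn 1.09 Tz [-0.081 -0.041 -0.01 ] op 0.0451 s -0.0443 l 0.0004 q [  4.7   7.6  -1.5  81.   -0.  122.4]
1037 [0.5744727  0.05020639 0.12904755] [-0.05685033 -0.00407842] [-0.02787955  0.00308642] 0.13294441975608878
832 [-0.04038534 -0.00059141] [-0.05685033 -0.00407842] [-0.027952    0.00303387]
((-42.40958023071289, -0.5933029651641846), (28.91393280029297, 7.04019021987915), 0.5235496163368225)
blue t [-0.09245173 -0.09066727 -0.07930613 -0.07826291 -0.04951827] l [-0.02947204  0.00093669  0.02744092]
```

>>> play_rows([
  {"tx":0,"ty":0,"tz":-1,"ax":0,"ay":0,"az":0},
  {"tx":0,"ty":0,"tz":-3,"ax":0,"ay":0,"az":0},
  {"tx":0,"ty":0,"tz":-6,"ax":0,"ay":0,"az":0},
  {"tx":0,"ty":0,"tz":-9,"ax":0,"ay":0,"az":0},
  {"tx":0,"ty":0,"tz":-12,"ax":0,"ay":0,"az":0},
  {"tx":0,"ty":0,"tz":-13,"ax":0,"ay":0,"az":0},
  {"tx":0,"ty":0,"tz":-13,"ax":0,"ay":0,"az":0},
  {"tx":0,"ty":0,"tz":-13,"ax":0,"ay":0,"az":0},
])

```text
time: 18.15
ee_pos: [0.5715, 0.0468, 0.2493]
tcp_rot: [-180.0, 0.0, 62.3]
wrist_force: [0.6, -0.1, -0.0]
opening: 0.0449
```

```bash
python3 meas.py 10 w19; python3 look.py w19b; python3 -c "
from h import *
c=cam('side','s19');a=c['pixels'][130:260,170:330,::-1];cv2.imwrite('pics/s19z.png',cv2.resize(a,None,fx=4.5,fy=4.5,interpolation=0))
"
```

```text
t 18.60 Fd [ 0.23 -0.04] +- [0.18 0.21] s mm -44.44443609274247 [-1.7998e+02  1.0000e-02  6.2270e+01] Tz [-0.   -0.01 -0.08] z 0.2500124060437683
bl 1121 [  0   0   0   0   0   0   0   0   0  20 112  41   0   0   0   0   0   0
   0   0   0   0   0   0   0   0   0   0  24 121  50   0  23 115 122 490
   3   0   0   0   0   0   0   0   0   0   0   0   0   0   0   0   0   0] [-0.1299 -0.0811 -0.0783]
t 18.6 pos [0.5715 0.0468 0.2501] rot [-1.7999e+02  1.0000e-02  6.2270e+01] F [ 0.35 -0.24 -0.79] Fd -0.04 Fn -0.42 Tz [0.051 0.019 0.063] op 0.0452 s -0.0443 l 0.0004 q [  4.7   8.3  13.7  95.4   0.  122.4]
289 [0.57350715 0.04842395 0.1292489 ] [-0.05645816 -0.00412506] [-0.02840543  0.00279892] 0.13285763990015903
235 [-0.04168992 -0.00058973] [-0.05645816 -0.00412506] [-0.02840543  0.00273174]
((-42.432151794433594, -0.6288578510284424), (28.057085037231445, 6.504010200500488), 1.123465895652771)
blue t [-0.13023937 -0.12830199 -0.08104832 -0.05366008 -0.02738113] l [-0.04865088 -0.00051582  0.0479316 ]
```

View pics/w19b.png

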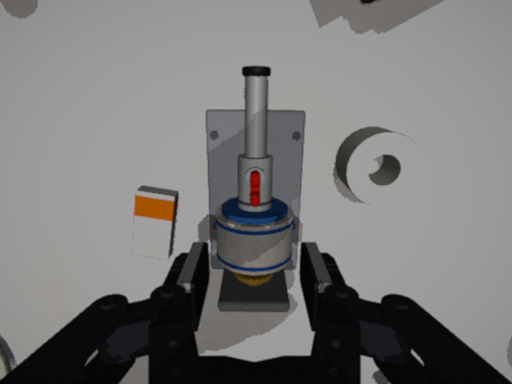

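View pics/s19z.png

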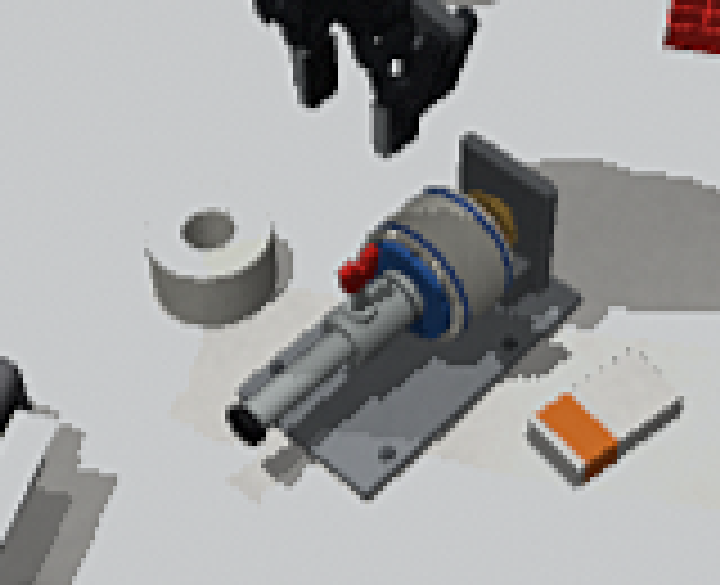

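The roll is pressed on the brake, the wing lies along the spindle, and the flange, roll and bystanders have not moved since release. Handing in.

```bash
python3 -c "
from h import *
print(job.job_done())"
```

```text
the job is handed in; nothing more can be done
None
```

The job is done and handed in, about 19 s into the 54 s allowed; no verdict was reported. I slackened the wing screw to about 1.56 rad and slid the flange about 44 mm by the wing. At that point the roll pressed on the brake disc, and I tightened the screw fully there and withdrew the arm.

Last checks:
- **Screw:** the blade stood about 1° off the spindle, roughly 0.02 rad, so it is tight.
- **Pressing force:** I put it at about 5 N on the roll. That is 12.3 N measured along the spindle, less 7 N of drag and a 0.2 N sensor offset. The force rose at about 1.2 N/mm, as the brake spring should.
- **Disc travel:** that force means the disc is pushed in about 3.4 mm, a little under half. This follows from the force; I did not measure it directly.
- **After release:** the flange, roll and wing stayed in place to within about 0.3 mm. The wrist force was near zero and the gripper was clear.
- **Bystanders:** the spare roll and carton A are visibly where they were. I did not measure the other items again, but the arm stayed clear of them while working.

One early move call was refused for missing keys, and nothing moved. None of my checks failed or disagreed.

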